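Touch-test a tablet's new display before it is clipped in

TASK

The new display lies loose in the tablet on the repair mat, a few millimetres proud on its spring clips, and its touch test shows an L-shaped row of squares still to be checked. With your fingertips closed together and pointing down, touch the square at the free end of the long leg and draw them along the middle of the row, over every square, round the corner and on to the last square of the short leg, in one light unbroken stroke: do not lift off on the way and do not press the display down into its frame. Then lift clear, leaving the tablet and the tools around it where they lie.

Things in the scene. Friction and masses are not known exactly. Their poses are not given: they have to be found in the camera images.
- tablet: 8-inch tablet lying loose (about 0.4 kg) on its back on a grey mat 4 mm thick, its yaw varies widely. Aluminium housing 203 x 135 mm, 8 mm high. Origin: middle of its underside; x along the long side, towards the end with the round home button; y along the short side; z up. The squares' centres lie at y = +36 mm (long leg, x -72 to +72 mm) and x = +72 mm (short leg, y down to -36 mm).
- glass_mid (a point): middle of the top of the loose display: a flat black glass panel 196 x 128 mm centred over the housing, 14 mm above the tablet's origin and 18 mm above the table. It shows 10 grey squares 20 mm wide, flush with the glass, 24 mm apart centre to centre, in an L: 7 along one long edge (the 7th is the corner), then 3 more along the home-button end. The other glass is blank and may be touched too.
- display (a joint): how far the display is pressed down, m: 0 = up, 6 mm proud of the housing's rim on its spring clips; 0.006 = home in the frame. It gives straight down and level wherever it is pressed: 0.4 N to start, then 0.9 N per mm (about 5 N at 5 mm), and springs back. A touch registers from 0.3 mm; 1 to 3 mm is a good light touch; over 5 mm is too hard.
- first_mark: the first square, at the free end of the long leg. Origin: its centre on the top of the glass; moves with the display; axes as the tablet's: +x runs along the long leg to the corner, -y is the way of the short leg. The touch is judged by where the TCP stands over the glass: keep the closed fingertips pointing straight down, in the middle of the row.
- corner_mark (a point): the corner square of the L (the 7th): its centre on the top of the glass, 144 mm from first_mark in +x; moves with the display.
- last_mark: the last square (the 10th), at the end of the short leg, 72 mm from the corner in -y. Origin: its centre on the top of the glass; axes as the tablet's; moves with the display. For this square and the first, the fingers must press within 15 mm of the centre.
- spudger: blue plastic pry bar 148 x 13 x 6 mm lying alongside a long side of the tablet, about 20 mm from it; bystander, not to be disturbed; loose; origin at the middle of its underside
- driver: precision screwdriver 150 mm long, 11 mm thick, lying alongside the other long side of the tablet; bystander, not to be disturbed; loose; origin at the middle of its underside
- suction: black suction cup with a pull ring, 42 mm across, 46 mm high, standing 15 mm or so off one short end of the tablet; bystander, not to be disturbed; loose; origin at the middle of its underside
- dish: little steel screw dish, 42 mm across, 12 mm high, off the other short end of the tablet; bystander, not to be disturbed; loose; origin at the middle of its underside
- cleaner: white bottle of cleaner, 58 mm across, 130 mm high, to the left of the mat; bystander, not to be disturbed; loose; origin at the middle of its underside
- tweezers: steel tweezers 145 mm long, 8 mm high, lying to the right of the mat; bystander, not to be disturbed; loose; origin at the middle of its underside
- tape: roll of tape, 68 mm across, 18 mm high, to the right of the mat; bystander, not to be disturbed; loose; origin at the middle of its underside

How it is judged:
On the way, in this order (a step that is already met when the one before it is completed fails the run):
1. fingertips resting on the first square (x of the grasp point in the frame of first_mark between -0.0085 and 0.0085 m and y of the grasp point in the frame of first_mark between -0.01 and 0.01 m and value of joint display above 0.0003 m and contact force between each of tablet, first_mark and the fingers above 0.1 N), for 0.02 s.
2. on, without a break, to square 2 of 10 (x of the grasp point in the frame of first_mark between 0.0155 and 0.0325 m and y of the grasp point in the frame of first_mark between -0.01 and 0.01 m and value of joint display above 0.0003 m and contact force between tablet and the fingers above 0.1 N), for 0.02 s.
3. on, without a break, to square 3 of 10 (x of the grasp point in the frame of first_mark between 0.0395 and 0.0565 m and y of the grasp point in the frame of first_mark between -0.01 and 0.01 m and value of joint display above 0.0003 m and contact force between tablet and the fingers above 0.1 N), for 0.02 s.
4. on, without a break, to square 4 of 10 (x of the grasp point in the frame of first_mark between 0.0635 and 0.0805 m and y of the grasp point in the frame of first_mark between -0.01 and 0.01 m and value of joint display above 0.0003 m and contact force between tablet and the fingers above 0.1 N), for 0.02 s.
5. on, without a break, to square 5 of 10 (x of the grasp point in the frame of first_mark between 0.0875 and 0.1045 m and y of the grasp point in the frame of first_mark between -0.01 and 0.01 m and value of joint display above 0.0003 m and contact force between tablet and the fingers above 0.1 N), for 0.02 s.
6. on, without a break, to square 6 of 10 (x of the grasp point in the frame of first_mark between 0.1115 and 0.1285 m and y of the grasp point in the frame of first_mark between -0.01 and 0.01 m and value of joint display above 0.0003 m and contact force between tablet and the fingers above 0.1 N), for 0.02 s.
7. on, without a break, to square 7 of 10 (the corner) (x of the grasp point in the frame of first_mark between 0.1355 and 0.1525 m and y of the grasp point in the frame of first_mark between -0.01 and 0.01 m and value of joint display above 0.0003 m and contact force between tablet and the fingers above 0.1 N), for 0.02 s.
8. on, without a break, to square 8 of 10 (x of the grasp point in the frame of first_mark between 0.134 and 0.154 m and y of the grasp point in the frame of first_mark between -0.0325 and -0.0155 m and value of joint display above 0.0003 m and contact force between tablet and the fingers above 0.1 N), for 0.02 s.
9. on, without a break, to square 9 of 10 (x of the grasp point in the frame of first_mark between 0.134 and 0.154 m and y of the grasp point in the frame of first_mark between -0.0565 and -0.0395 m and value of joint display above 0.0003 m and contact force between tablet and the fingers above 0.1 N), for 0.02 s.
10. on, without a break, to square 10 of 10 (the last) (x of the grasp point in the frame of first_mark between 0.134 and 0.154 m and y of the grasp point in the frame of first_mark between -0.0805 and -0.0635 m and value of joint display above 0.0003 m and contact force between each of tablet, last_mark and the fingers above 0.1 N), for 0.02 s.
At the end, for the whole second after the job is handed in: All 10 squares were touched in order (TCP within 8.5 mm of the centre along the row, 10 mm across it; display down over 0.3 mm); the display is back up (under 0.6 mm), the tablet flat, at rest and within 10 mm of its place, and no tool has moved 12 mm (value of joint display below 0.0006 m and distance of tablet from where it was at the start of the episode below 0.01 m and angle between tablet's own z axis and vertical below 0.05 rad and linear speed of tablet below 0.01 m/s and distance of each of spudger, driver, suction, dish, cleaner, tape, tweezers from where it was at the start of the episode below 0.012 m).
It fails at once if the loose display is pressed down into its frame (more than 5 of its 6 mm) (value of joint display above 0.005 m).
It fails at once if the fingertips come off the glass part-way along the row (lifting is free only within 14 mm of the first and of the last square's centre, or beyond them) (value of joint display below 0.0001 m and z of the grasp point in the frame of first_mark between 0 and 0.032 m and x of the grasp point in the frame of first_mark between 0.014 and 0.16 m and y of the grasp point in the frame of first_mark between -0.058 and 0.015 m).
It fails at once if the tablet is lifted (5 mm), tipped or shoved more than 10 mm (distance of tablet from where it was at the start of the episode above 0.01 m or angle between tablet's own z axis and vertical above 0.08 rad or height (world z) of tablet above 0.009 m).
It fails at once if a tool or container lying about is disturbed (moved more than 12 mm) (distance of any of spudger, driver, suction, dish, cleaner, tape, tweezers from where it was at the start of the episode above 0.012 m).
It also fails if it takes over 40 s, if anything falls off the work surface, if the arm or the gripper's body presses on something with over 40 N, if the wrist force passes 120 N, or if a joint passes its speed limit or range.

ROBOT

A 7-joint arm with a two-finger parallel gripper is mounted at the origin on the work surface. World frame = base frame: x ahead of the robot, y to its left, z up, the work surface at z = 0. Lengths are in m, angles in rad, forces in N, time in s.
With the tool pointing down it reaches from about 0.35 to 0.9 m from the base axis. Payload 8.1 kg.
Tool frame: the origin (TCP) lies between the finger pads, 19 mm behind the fingertips; this is the grasp point; z points along the fingers, y is the line along which they close (so a half turn about z gives the same grasp; the last joint's range is limited). The gripper opens to 85 mm and grips with 20 to 120 N. Pads are 22 mm wide; open, the fingers measure 114 mm over their backs; the gripper's body (76 mm by 85 mm) begins 54 mm behind the grasp point. The pads swing forward as they close: fully open they stand 13 mm farther back than shut.
Start: joints at [-1.351, 0.434, 0.025, 1.573, -0.012, 1.134, -0.075], TCP at [0.198, 0.593, 0.25] pointing down, gripper open.
Joint ranges: [-2.62, 2.62], [-0.44, 2.09], [-1.27, 1.32], [0.08, 2.57], [-1.32, 4.46], [0.12, 2], [-2.74, 2.74]. Speed limits (rad/s): [2.22, 2.22, 3.01, 3.01, 3.14, 3.14, 3.14].

INTERFACE

Orientations are given as a unit quaternion [x, y, z, w].
In Python, from cell import * gives the robot as it stands.
- The arm moves only by the shell command python3 -m inch 'ROWS' [OPENING] [FORCE]. ROWS is JSON, a list of rows, each an object with "offset": the shift along the world's x, y, z in cm, a list of three; "rotation": the turn, a rotation vector about the world's x, y, z in degrees, a list of three. In form: [{"offset": [dx, dy, dz], "rotation": [ax, ay, az]}, ...]. A call has 1 to 20 rows; each row is the pose to reach, as a shift and turn from the pose commanded when the call began; what a row does not reach only later rows make up. A row lasts 1/8 s, in which the tool goes at most 62.5 mm and 10.7 degrees, less where a joint would pass 70% of its speed; a pose out of reach is approached as far as the arm can. A call with a gripper value outside its range is refused whole. OPENING is the closure, from 0 (fully open) to 1 (shut), set as the call begins (- or left out, the last holds). The fingers move at their own pace and stop on an object; FORCE is the grip in N (left out, the last holds). Time passes only in rows, so rows that repeat a pose let the fingers close. It gives the time, the measured TCP pose, the force, the opening and the grip force at its end, in the units of the state.
- read_state(): the state, without advancing time (a new reading comes with each control period).
- camera(name): name is "scene" or "top" or "wrist"; returns a dict with "img" (480x640x3 uint8, red, green, blue), "depth" (480x640 float32, m along the optical axis (not along the pixel's ray), 0 where there is no reading), "intrinsics" (3x3 intrinsics, pixels), "R" (3x3) and "t" (3): a world point X has camera coordinates R X + t. Camera axes: x right, y down, z forward; pixel columns grow to the right and rows downward; lengths in m; the calibration is good to about 2 mm. A picture is of the moment at which its call begins.
- sign_off(): hands the job in; it is judged then, once.
The state is a dict: "clock": time; "qpos": joint angles; "joint_vel": joint speeds; "joint_efforts": joint torques, N m; "tool_pos": TCP position; "eef_rot": TCP orientation; "contact_force": force on the tool from outside, world axes, zero at the start; "moment": the same for the moment, N m; "finger_gap": finger opening in m; "finger_force": force on a finger pad.
Only numpy, scipy, OpenCV 4.12 (cv2) and the standard library are available. Lean on these libraries where they do the work, as an engineer would, in place of code of your own. Each camera call takes 0.05 s, during which the arm holds its last target. There are 200 camera calls.

## Working session

There is one attempt and no reset: what is moved stays moved. The work goes in short steps, Python scripts to look and compute and a shell command to move; the robot and the scene stay as the last step left them, time stands still between calls to the robot, and variables do not carry over. Pictures are saved under pics/ and viewed, at most 10 in all, crops included, and the job is handed in when it is done.

```bash
mkdir -p pics; python3 - <<'E'
from cell import *
import cv2,numpy as np
for n in ["top","scene"]:
    c=camera(n); np.savez(n,**c); cv2.imwrite(f"pics/{n}1.png",c["img"][:,:,::-1]); print(n,c["intrinsics"],c["R"],c["t"])
print(read_state())
E
```

```text
top [[567.65924138   0.         315.64128331]
 [  0.         567.65924138 236.04108668]
 [  0.           0.           1.        ]] [[-0.00925339 -0.99973005  0.02131206]
 [-0.99740614  0.00770626 -0.07156536]
 [ 0.0713818  -0.021919   -0.9972082 ]] [-1.47604085e-03  5.08264633e-01  1.50436084e+00]
scene [[555.32112227   0.         317.49594946]
 [  0.         555.32112227 237.03720975]
 [  0.           0.           1.        ]] [[-0.74925474  0.66228012 -0.00154175]
 [ 0.57928937  0.65423326 -0.48621257]
 [-0.32100026 -0.36519019 -0.87383921]] [ 0.3556499  -0.28602676  1.34075977]
{'clock': 0.1, 'qpos': array([-1.35057149,  0.43516849,  0.02497857,  1.57399879, -0.0115901 ,
        1.1340414 , -0.07511749]), 'joint_vel': array([ 3.17873947e-03,  7.32789147e-06, -8.80662111e-04, -1.45006866e-03,
       -1.73465006e-03,  9.47774638e-04, -1.53568740e-03]), 'joint_efforts': array([ 2.97972772e-03, -6.71754599e+01,  1.02770079e+00, -3.16902781e+01,
        1.56844337e-02,  7.24349229e-03, -8.76805530e-06]), 'tool_pos': array([0.19819432, 0.59228115, 0.24929791]), 'eef_rot': array([ 1.60755388e-01,  9.86994004e-01, -7.34133186e-04, -4.63373264e-05]), 'contact_force': array([-0.67548798, -0.37929689, -0.07470889]), 'moment': array([ 0.00674457, -0.02928328, -0.00912475]), 'finger_force': 0.0, 'finger_gap': 0.0855179748672622}
```

View pics/top1.png

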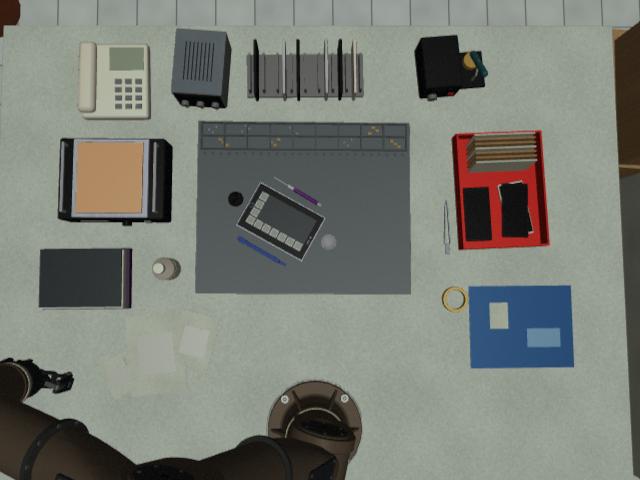

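View pics/scene1.png

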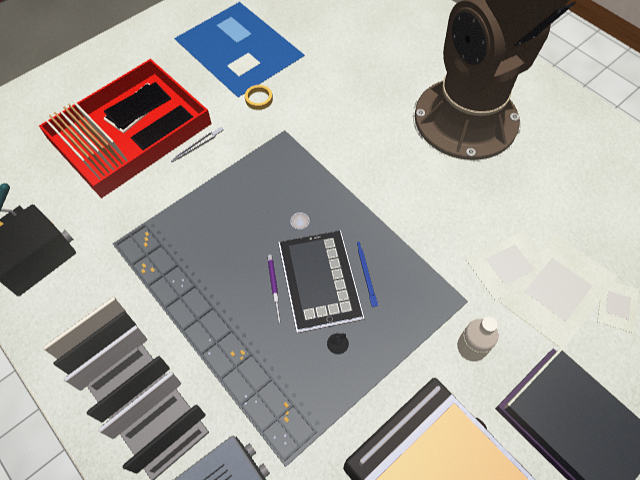

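The top view shows the long leg from its free end (298,246) to the corner (249,218), and the short leg ending at (264,197). The home-button end faces the suction cup, up and to the left.

```bash
cat > h.py <<'E'
import numpy as np,cv2
from scipy.optimize import least_squares
def ray(c,px,z):
    K,R,t=c["intrinsics"],c["R"],c["t"]
    d=R.T@np.linalg.inv(K)@np.array([px[0],px[1],1.]); o=-R.T@t
    return o+d*(z-o[2])/d[2]
L=np.array([[-72+24*i,36] for i in range(7)]+[[72,36-24*i] for i in (1,2,3)])/1000
def pose(P): # P: 10 world xy -> x,y,yaw, residuals
    A=L-L.mean(0);B=P-P.mean(0);H=A.T@B
    yaw=np.arctan2(H[0,1]-H[1,0],H[0,0]+H[1,1]);c,s=np.cos(yaw),np.sin(yaw);R=np.array([[c,-s],[s,c]])
    o=P.mean(0)-R@L.mean(0); return o,yaw,R,np.linalg.norm(L@R.T+o-P,axis=1)
def squares(c,box,thr,amin):
    x0,y0,x1,y1=box;g=c["img"].min(2)[y0:y1,x0:x1]
    n,l,s,ce=cv2.connectedComponentsWithStats((g>thr).astype(np.uint8),connectivity=4)
    return [(ce[i]+[x0,y0],s[i,4]) for i in range(1,n) if amin<s[i,4]<amin*6]
E
python3 - <<'E'
from h import *
for n,e in (("top",[(298,246),(249,218),(264,197)]),("scene",[(331,243),(348,308),(310,314)])):
    c=np.load(n+".npz"); e=[ray(c,p,.018)[:2] for p in e]
    e=np.array(e); print(n,e,np.linalg.norm(e[1]-e[0]),np.linalg.norm(e[2]-e[1]))
    # refine: nearest blobs
    P=np.array([e[0]+(e[1]-e[0])*i/6 for i in range(7)]+[e[1]+(e[2]-e[1])*i/3 for i in (1,2,3)])
    o,y,R,r=pose(P);print(o,np.degrees(y),r.max())
    K=c["intrinsics"]
    def proj(X): q=c["R"]@X+c["t"];q=K@q;return q[:2]/q[2]
    g=cv2.GaussianBlur(c["img"].min(2).astype(np.float32),(3,3),0)
    # matched score: in-square minus gaps over dense points
    u=np.linspace(-.0155,.0155,13);U=np.array([(a,b) for a in u for b in u]);w=np.where(np.abs(U).max(1)<.0098,1.,0)
    pts=(L[:,None]+U).reshape(-1,2)
    inside=(np.abs(pts[:,None]-L[None]).max(2)<.01).any(1)
    onl=np.abs(pts)<[.098,.064];k=onl.all(1);pts=pts[k];inside=inside[k]
    def sc(p):
        cc,s=np.cos(p[2]),np.sin(p[2]);W=pts@np.array([[cc,s],[-s,cc]])+p[:2]
        q=(np.c_[W,np.full(len(W),.018)]@c["R"].T+c["t"])@K.T;q=(q[:,:2]/q[:,2:]).astype(np.float32)
        v=cv2.remap(g,q[None,:,0],q[None,:,1],cv2.INTER_LINEAR)[0]
        return -(v[inside].mean()-v[~inside].mean())
    from scipy.optimize import minimize
    m=minimize(sc,[*o,y],method="Nelder-Mead",options=dict(initial_simplex=np.array([[*o,y]]+[[*(np.array([*o,y])+d)] for d in np.diag([.004,.004,.05])])))
    print(m.x[:2],np.degrees(m.x[2]),m.fun)
    o=m.x[:2];cc,s=np.cos(m.x[2]),np.sin(m.x[2]);R=np.array([[cc,-s],[s,cc]]);print(o+R@L[0],o+R@L[6],o+R@L[9])
E
```

```text
top [[0.48188293 0.04169392]
 [0.55814016 0.17252239]
 [0.61463647 0.13220576]] 0.15143068483632105 0.06940650320955885
[0.55065201 0.08916201] 59.99314919056115 0.004011767031857753
[0.54977157 0.08903706] 60.35462027312646 -46.35295104980469
[0.48287046 0.04426831] [0.55409724 0.1694192 ] [0.61667269 0.13380581]
scene [[0.47803618 0.04624632]
 [0.55009028 0.17530931]
 [0.61384489 0.13551068]] 0.1478142281711186 0.07515704355380368
[0.54558287 0.09268603] 60.10576778869443 0.00226686308570125
[0.54723716 0.08841322] 60.403728779649335 -73.10684967041016
[0.48037445 0.04358715] [0.55149393 0.16879904] [0.61409988 0.1332393 ]
```

Both cameras agree to within 3 mm. I'll close the fingers, move over the tablet and look with the wrist camera.

```bash
python3 -m inch '[{"offset":[0.6,-0.9,0],"rotation":[0,0,0]},{"offset":[2,-3,0],"rotation":[0,0,0]},{"offset":[4.2,-6,0],"rotation":[0,0,0]},{"offset":[7,-10,0],"rotation":[0,0,0]},{"offset":[9.8,-14,0],"rotation":[0,0,0]},{"offset":[12.6,-18,0],"rotation":[0,0,0]},{"offset":[15.4,-22,0],"rotation":[0,0,0]},{"offset":[18.2,-26,0],"rotation":[0,0,0]},{"offset":[21,-30,0],"rotation":[0,0,0]},{"offset":[23.8,-34,0],"rotation":[0,0,0]},{"offset":[26.6,-38,0],"rotation":[0,0,0]},{"offset":[29.4,-42,0],"rotation":[0,0,0]},{"offset":[31.5,-45,0],"rotation":[0,0,0]},{"offset":[32.9,-47,0],"rotation":[0,0,0]},{"offset":[33.6,-48,0],"rotation":[0,0,0]},{"offset":[33.6,-48,0],"rotation":[0,0,0]},{"offset":[33.6,-48,0],"rotation":[0,0,0]}]' 1 20
python3 - <<'E'
from cell import *
import cv2,numpy as np
c=camera("wrist"); np.savez("wrist",**c); cv2.imwrite("pics/wrist1.png",c["img"][:,:,::-1]); s=read_state();print(s)
E
```

```text
clock: 2.22
tool_pos: [0.5336, 0.1138, 0.25]
eef_rot: [0.16, 0.987, 0.0, -0.0]
contact_force: [0.1, 0.1, 0.6]
finger_gap: 0.0003
finger_force: 0.0
{'clock': 2.275, 'qpos': array([-0.51304954,  0.3062514 ,  0.26660193,  1.78437866, -0.09170547,
        1.06324308,  1.03615318]), 'joint_vel': array([-3.57628221e-03,  8.71766433e-05,  2.17401280e-03, -5.81559103e-04,
        1.34631734e-03,  1.40441075e-04,  2.62731509e-03]), 'joint_efforts': array([ 5.35486434e-01, -5.41073120e+01,  3.43850702e+00, -3.04000819e+01,
        4.67772468e-02, -4.75540346e-04, -5.13403182e-03]), 'tool_pos': array([0.53364642, 0.113974  , 0.24994965]), 'eef_rot': array([ 1.59823974e-01,  9.87145472e-01,  2.15700071e-04, -2.60821227e-04]), 'contact_force': array([0.17803851, 0.32761613, 0.63549723]), 'moment': array([ 0.02077199,  0.04328455, -0.01500534]), 'finger_force': 0.0, 'finger_gap': 0.00021852504333162777}
```

View pics/wrist1.png

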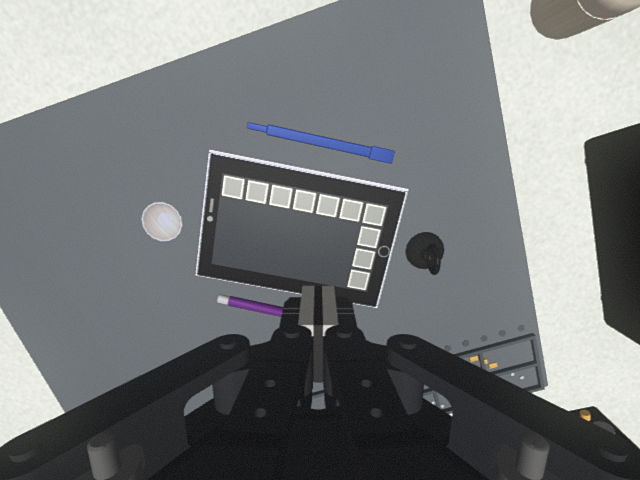

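The wrist view shows all ten squares clearly: first (233,187), corner (375,215), last (359,280).

```bash
python3 - <<'E'
from h import *
c=np.load("wrist.npz")
b=squares(c,(205,160,400,300),150,120); print([(x.round(1),a) for x,a in b])
px=np.array([x for x,a in b])
e=np.array([(233,187),(375,215),(359,280)],float)
G=np.array([e[0]+(e[1]-e[0])*i/6 for i in range(7)]+[e[1]+(e[2]-e[1])*i/3 for i in (1,2,3)])
d=np.linalg.norm(G[:,None]-px,axis=2);print(d.min(1).round(1));px=px[d.argmin(1)]
for z in (.018,):
    P=np.array([ray(c,p,z)[:2] for p in px]);o,y,R,r=pose(P)
    print(o,np.degrees(y),r.round(4));print(o+R@L[0],o+R@L[6],o+R@L[9])
    print(np.linalg.norm(P[6]-P[0]),np.linalg.norm(P[9]-P[6]))
q=c["depth"];print([round(float((c["R"].T@(np.linalg.inv(c["intrinsics"])@[u,v,1]*q[int(v),int(u)]-c["t"]))[2]),4) for u,v in px])
E
```

```text
[(array([325.5, 174.1]), np.int32(605)), (array([232.7, 186.7]), np.int32(437)), (array([256.7, 191.4]), np.int32(437)), (array([280.5, 196.1]), np.int32(432)), (array([304.1, 200.6]), np.int32(425)), (array([327.4, 205.1]), np.int32(419)), (array([350.8, 209.7]), np.int32(409)), (array([373.9, 214.2]), np.int32(405)), (array([388.9, 258.5]), np.int32(189)), (array([368.5, 236.7]), np.int32(385)), (array([363.1, 258.4]), np.int32(364)), (array([358.1, 279.5]), np.int32(344))]
[0.4 0.3 0.3 0.4 0.6 0.8 1.4 1.2 1.2 1. ]
[0.5499159  0.08764193] 60.54679980788267 [0.0003 0.0001 0.0001 0.0001 0.0002 0.0001 0.0001 0.0002 0.0002 0.0004]
[0.48316533 0.04264903] [0.55397192 0.16803813] [0.61666647 0.13263483]
0.14437757345165972 0.07228681328821365
[0.0193, 0.02, 0.019, 0.0205, 0.0193, 0.0203, 0.0191, 0.0195, 0.0186, 0.0201]
```

```bash
python3 -m inch '[{"offset":[-0.4,-0.5,-1],"rotation":[0,0,0]},{"offset":[-1.2,-1.6,-3.5],"rotation":[0,0,0]},{"offset":[-2.2,-3,-7],"rotation":[0,0,0]},{"offset":[-3.3,-4.5,-10.5],"rotation":[0,0,0]},{"offset":[-4.3,-5.9,-14],"rotation":[0,0,0]},{"offset":[-5,-6.8,-17],"rotation":[0,0,0]},{"offset":[-5.2,-7.1,-19],"rotation":[0,0,0]},{"offset":[-5.2,-7.1,-20],"rotation":[0,0,0]},{"offset":[-5.2,-7.1,-20.5],"rotation":[0,0,0]},{"offset":[-5.2,-7.1,-20.5],"rotation":[0,0,0]},{"offset":[-5.2,-7.1,-20.5],"rotation":[0,0,0]}]'
python3 - <<'E'
from cell import *
import cv2,numpy as np
c=camera("wrist"); np.savez("wrist2",**c); cv2.imwrite("pics/wrist2.png",c["img"][:,:,::-1]); s=read_state();print(s["tool_pos"],s["eef_rot"],s["contact_force"])
E
```

```text
clock: 3.65
tool_pos: [0.4828, 0.042, 0.0456]
eef_rot: [0.161, 0.987, 0.0, 0.001]
contact_force: [0.1, 0.8, -0.3]
finger_gap: -0.0002
finger_force: 0.0
[0.48275701 0.04192299 0.0455843 ] [1.60621113e-01 9.87015961e-01 2.33836026e-04 5.43176902e-04] [-0.48271498 -0.25628266  0.16871631]
```

View pics/wrist2.png

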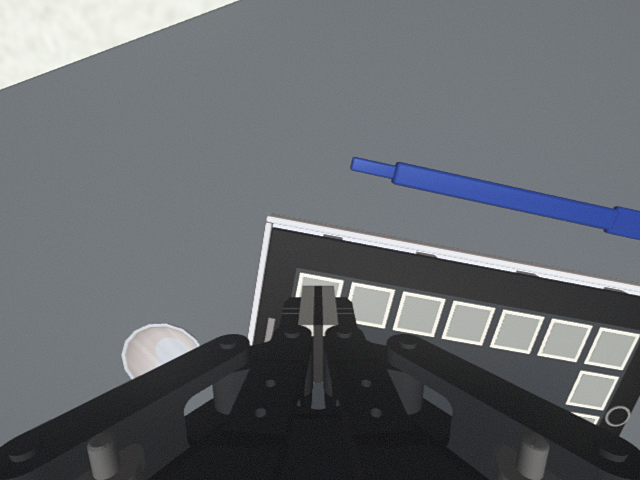

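The fingertips stand over the first square, around (320,290), with squares 2 onward to their right. I'll press down lightly.

```bash
python3 -m inch '[{"offset":[0,0.05,-0.4],"rotation":[0,0,0]},{"offset":[0,0.05,-0.75],"rotation":[0,0,0]},{"offset":[0,0.05,-0.95],"rotation":[0,0,0]},{"offset":[0,0.05,-1.05],"rotation":[0,0,0]},{"offset":[0,0.05,-1.05],"rotation":[0,0,0]},{"offset":[0,0.05,-1.05],"rotation":[0,0,0]}]'
python3 - <<'E'
from h import *
c=np.load("wrist2.npz")
from cell import *
s=read_state();print(s["tool_pos"],s["contact_force"])
px=np.array([x for x,a in squares(c,(340,270,640,400),120,900) ]);print(px)
for p in px: print(ray(c,p,.018)[:2])
y=np.radians(60.5);print([np.array([.4828,.0428])+.024*i*np.array([np.cos(y),np.sin(y)]) for i in range(1,7)])
E
```

```text
clock: 4.45
tool_pos: [0.4823, 0.0423, 0.0346]
eef_rot: [0.161, 0.987, 0.0, -0.0]
contact_force: [-1.2, 1.3, 2.0]
finger_gap: -0.0001
finger_force: 1.2
[0.48227832 0.04226688 0.03459263] [-1.15080502  1.25476113  1.96280681]
[[584.41492266 279.92538672]
 [370.82375    303.775     ]
 [418.3810872  313.77236693]
 [467.77248984 322.5786419 ]
 [516.38575668 331.29614243]
 [564.28527981 339.85218978]
 [611.51550868 348.2866005 ]
 [592.62767857 386.10446429]]
[0.5143488  0.16081125]
[0.49492699 0.06482743]
[0.50693238 0.08461743]
[0.51880283 0.10570449]
[0.53069101 0.12677124]
[0.5425646  0.14784703]
[0.55444734 0.16894124]
[0.5733715  0.15775373]
[array([0.49461817, 0.06368854]), array([0.50643633, 0.08457707]), array([0.5182545 , 0.10546561]), array([0.53007266, 0.12635415]), array([0.54189083, 0.14724268]), array([0.55370899, 0.16813122])]
```

Force is about 2 N, so the display is down about 2 mm. The close-up square positions match my estimate to within 1.2 mm. Now the long leg.

```bash
python3 -m inch '[{"offset":[0.15,0.26,0],"rotation":[0,0,0]},{"offset":[0.45,0.79,0],"rotation":[0,0,0]},{"offset":[0.9,1.58,0],"rotation":[0,0,0]},{"offset":[1.35,2.37,0],"rotation":[0,0,0]},{"offset":[1.8,3.16,0],"rotation":[0,0,0]},{"offset":[2.25,3.95,0],"rotation":[0,0,0]},{"offset":[2.7,4.74,0],"rotation":[0,0,0]},{"offset":[3.15,5.53,0],"rotation":[0,0,0]},{"offset":[3.6,6.33,0],"rotation":[0,0,0]},{"offset":[4.05,7.12,0],"rotation":[0,0,0]},{"offset":[4.5,7.92,0],"rotation":[0,0,0]},{"offset":[4.95,8.72,0],"rotation":[0,0,0]},{"offset":[5.4,9.52,0],"rotation":[0,0,0]},{"offset":[5.85,10.31,0],"rotation":[0,0,0]},{"offset":[6.3,11.1,0],"rotation":[0,0,0]},{"offset":[6.75,11.9,0],"rotation":[0,0,0]},{"offset":[7,12.35,0],"rotation":[0,0,0]},{"offset":[7.15,12.6,0],"rotation":[0,0,0]},{"offset":[7.15,12.6,0],"rotation":[0,0,0]},{"offset":[7.15,12.6,0],"rotation":[0,0,0]}]'
python3 - <<'E'
from cell import *
import cv2,numpy as np
c=camera("wrist"); np.savez("wrist3",**c); cv2.imwrite("pics/wrist3.png",c["img"][:,:,::-1])
E
```

```text
clock: 6.95
tool_pos: [0.554, 0.1687, 0.0347]
eef_rot: [0.161, 0.987, 0.0, 0.0]
contact_force: [0.7, 0.6, 2.2]
finger_gap: -0.0
finger_force: 1.2
```

View pics/wrist3.png

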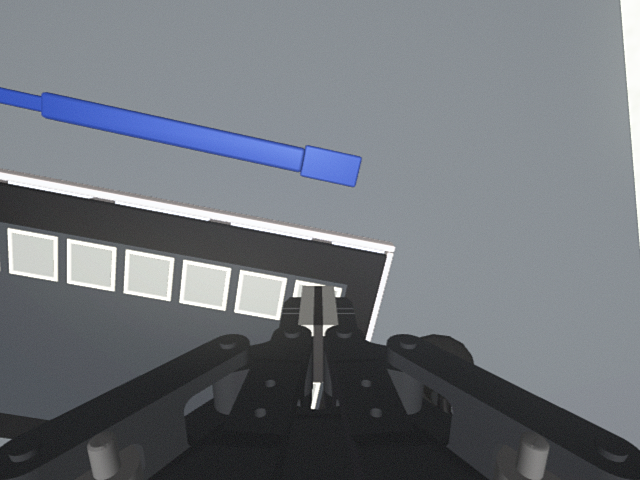

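The fingers rest on the corner square at (318,290), with squares 2–6 visible to the left. I'll check whether the tablet has shifted.

```bash
python3 - <<'E'
from h import *
c=np.load("wrist3.npz")
px=np.array([x for x,a in squares(c,(5,220,290,325),120,900)]);px=px[px[:,0].argsort()];print(px.round(0).tolist())
W=np.array([ray(c,p,.0158)[:2] for p in px]);print(W, np.diff(W,axis=0))
E
```

```text
[[32.0, 254.0], [91.0, 265.0], [148.0, 275.0], [204.0, 285.0], [260.0, 294.0]]
[[0.49462773 0.06250941]
 [0.50659044 0.08369817]
 [0.51842811 0.10466317]
 [0.53026134 0.12573674]
 [0.54211499 0.14679031]] [[0.01196271 0.02118876]
 [0.01183767 0.020965  ]
 [0.01183323 0.02107356]
 [0.01185366 0.02105357]]
```

The tablet hasn't moved and the TCP is about 1 mm off the corner centre. Now the short leg.

```bash
python3 -m inch '[{"offset":[0.25,-0.15,0],"rotation":[0,0,0]},{"offset":[0.8,-0.46,0],"rotation":[0,0,0]},{"offset":[1.6,-0.92,0],"rotation":[0,0,0]},{"offset":[2.4,-1.38,0],"rotation":[0,0,0]},{"offset":[3.2,-1.84,0],"rotation":[0,0,0]},{"offset":[4,-2.3,0],"rotation":[0,0,0]},{"offset":[4.8,-2.76,0],"rotation":[0,0,0]},{"offset":[5.5,-3.16,0],"rotation":[0,0,0]},{"offset":[6,-3.45,0],"rotation":[0,0,0]},{"offset":[6.25,-3.6,0],"rotation":[0,0,0]},{"offset":[6.25,-3.6,0],"rotation":[0,0,0]},{"offset":[6.25,-3.6,0],"rotation":[0,0,0]},{"offset":[6.25,-3.6,0],"rotation":[0,0,0]}]'
python3 - <<'E'
from cell import *
import cv2,numpy as np
c=camera("wrist"); np.savez("wrist4",**c); cv2.imwrite("pics/wrist4.png",c["img"][:,:,::-1])
E
```

```text
clock: 8.62
tool_pos: [0.6167, 0.1319, 0.0347]
eef_rot: [0.161, 0.987, -0.0, 0.001]
contact_force: [1.1, -1.4, 1.9]
finger_gap: 0.0003
finger_force: 1.2
```

View pics/wrist4.png

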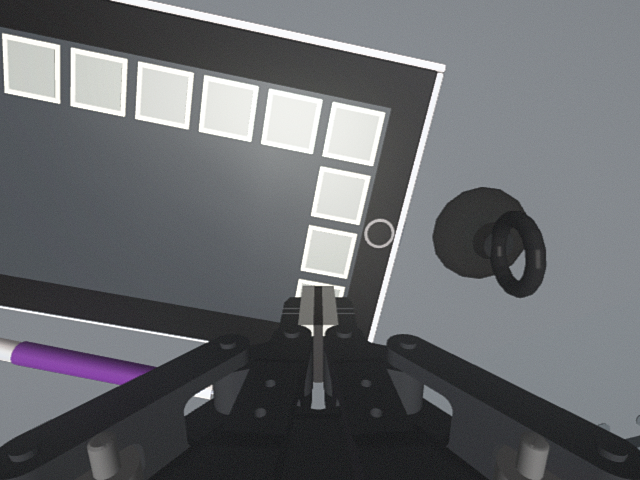

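The fingers rest on the last square at (318,290), with squares 8 and 9 at (340,195) and (329,251) above it. Lifting straight up.

```bash
python3 -m inch '[{"offset":[0,0,0.5],"rotation":[0,0,0]},{"offset":[0,0,1.5],"rotation":[0,0,0]},{"offset":[0,0,3.5],"rotation":[0,0,0]},{"offset":[0,0,6],"rotation":[0,0,0]},{"offset":[0,0,9],"rotation":[0,0,0]},{"offset":[0,0,11.5],"rotation":[0,0,0]},{"offset":[0,0,13],"rotation":[0,0,0]},{"offset":[0,0,13],"rotation":[0,0,0]},{"offset":[0,0,13],"rotation":[0,0,0]}]'
python3 - <<'E'
from cell import *
print(sign_off())
E
```

```text
clock: 9.8
tool_pos: [0.6156, 0.1322, 0.1636]
eef_rot: [0.161, 0.987, -0.0, -0.001]
contact_force: [0.1, 0.8, -1.0]
finger_gap: 0.0
finger_force: 0.0
the job is handed in; nothing more can be done
None
```

I drew the stroke over all ten squares in one light, unbroken pass (about 2 N, display down roughly 2 mm), lifted clear and handed the job in at about 10 s; the tablet had not shifted when checked at the corner, and no verdict came back.

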